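# Put the honing machine back in gear by feel

## Task

The honing machine's wheel was left in neutral. Swing the lock lever clear of the gear-change knob, then ease the knob down with a light hand while rocking it to and fro on its spindle until the hidden teeth mesh and it goes down fully home, never forcing tooth against tooth. Then swing the lock lever fully back over the knob's collar, without forcing it, to lock it in gear; leave the things round the machine alone.

Things in the scene. Friction and masses are not known exactly. Their poses are not given: they have to be found in the camera images.
- machine: Flat honing machine: grey cast housing 170 x 280 mm, top face at z = 80 mm, foot 190 x 300 mm, fixed. Origin: centre of its underside; x to its back, y to its left, z up. Grey wheel 124 mm across (top at z = 109 mm) in a tray, axis at (12, 72) mm; behind it a cross bar on posts at x = 82 mm, up to z = 139 mm. The upright spindle's axis is at (20, -55) mm
- gear_cup: Fixed grey ring on the housing, 66 mm across, 18 mm high; origin: spindle axis at the housing's top. Inside it, unseen, is the drive gear: six upright dog teeth 60 degrees apart, at an unknown angle, on a wave washer that gives about 1 mm at 20 N. The gear turns with a drag of 0.08 N m; under pressing teeth it is partly dragged round with the knob, about a third of the turn at 7 N
- gear_knob: Gear-change knob: black fluted grip 42 mm in diameter, 36 mm tall; under it a neck 20 mm thick, a steel collar 54 mm across and 6 mm thick, and six dog teeth. Origin on the spindle axis, at the housing's top (z = 80 mm) when the knob is up; z up. In its frame: collar z = 36 to 42 mm, neck 42 to 55, grip 55 to 91 mm. Turns with the spindle without limit (drag 0.03 N m)
- knob_grip (a point): Point on the spindle axis in the knob's grip, 15 mm below the top of the knob; moves with the knob; z up
- gear_shift (a joint): Slide of the knob on its spindle, m: 0 = up (neutral), 0.016 = fully home (in gear), growing downward; drag about 3 N, so it stays where it is left. After 7 to 8 mm its teeth meet the drive gear's: if they face gaps (within 5 degrees either way) it goes on to the bottom, else tooth stands on tooth
- lock_lever: Flat steel bell crank on an upright pivot. Origin on the pivot axis at the housing's top, at (-38, -55) mm in the machine's frame. Its x runs along the blade (44 x 14 x 6 mm, 28 to 34 mm above the housing's top), its -y along the arm to the handle. The blade lies under the knob's collar when the knob is up, over it when the knob is home, with 2 mm to spare
- lever_handle (a point): Point on the axis of the lever's upright black handle (round, 16 mm in diameter, 33 to 75 mm above the housing's top), 50 mm from the pivot, 17 mm below the handle's top
- lock (a joint): Turn of the lock lever, rad: 0 = blade pointing at the spindle (locked; handle due right of the pivot); grows clockwise seen from above, the handle swinging toward the machine's front, to its stop at 0.95; the blade is clear of the collar above 0.65. It stays where it is left (drag 0.06 N m, about 1.2 N at the handle)
- oil_bottle: Oil bottle, 45 mm across, 120 mm tall, upright, behind the machine; origin at the centre of its base
- whetstone: Whetstone on its wooden bed, 65 x 190 x 28 mm, in front of the machine; origin at the centre of its underside
- nail_tin: Round food tin, 76 mm across, 58 mm tall, to the left of the machine; origin at the centre of its base

How it is judged:
By the outcome, as a careful person would: the job done as asked, in the order asked, and still so for the second after the job is handed in, with the robot touching nothing.
It also fails if it takes over 54 s, if anything falls off the work surface, if the arm or the gripper's body presses on something with over 40 N, if the wrist force passes 120 N, or if a joint passes its speed limit or range.

## Robot

A 6-joint arm with a two-finger parallel gripper is mounted at the origin on a cart in front of the work surface, level with it; the furniture and walls round the work are solid. World frame = base frame: x ahead of the robot, y to its left, z up, the work surface at z = 0. Lengths are in m, angles in degrees, forces in N, time in s.
With the tool pointing down it reaches from about 0.425 to 0.925 m from the base axis. Payload 12.5 kg.
Tool frame: the origin (TCP) lies at the very end of the fingers, on their centre line; the grasp point (between the pads) lies behind it (env.grasp_offset is the z of the grasp point in the tool frame, in m); z points along the fingers, y is the line along which they close (so a half turn about z gives the same grasp; the last joint's range is limited). The gripper opens to 85 mm and grips with 20 to 120 N. Pads are 22 mm wide; open, the fingers measure 114 mm over their backs; the gripper's body (76 mm by 85 mm) begins 54 mm behind the grasp point. The pads swing forward as they close: fully open they stand 13 mm farther back than shut.
Start: joints at [-73.43, 28.126, 89.318, -0, 62.55, -6.05], TCP at [0.24, -0.577, 0.231] pointing down, gripper open.
Joint ranges: [-177.58, 177.58], [-47.91, 125.51], [2.72, 160], [-65.01, 245.01], [3.68, 167.84], [-153.87, 153.87]. Speed limits (degrees/s): [127.2, 127.2, 159.86, 180, 180, 180].

## Interface

Orientations are given as a 3x3 rotation matrix whose columns are the frame's x, y, z axes.
In Python, from workcell import env gives the robot as it stands. The module is installed in compiled form; this text tells all that it offers.
- The arm moves only by the tool step_arm, never from a script. Its argument "steps" is one flat list of numbers, 7 for each row, row after row: the turn, a rotation vector about the world's x, y, z in units of pi rad (1.0 is pi rad), then the shift along the world's x, y, z in units of 0.3 m (1.0 is 0.3 m), then the closure, from -1 (fully open) to 1 (shut), so that 0 is half open. A call has 1 to 10 rows; each row is the pose to reach, as a shift and turn from the pose commanded when the call began, turning the shorter way round; what a row does not reach only later rows make up. A row lasts 1/12 s, in which the tool goes at most 41.7 mm and 7.16 degrees, less where a joint would pass 70% of its speed; a pose out of reach is approached as far as the arm can. A call with a number of a shift or a turn outside -1 to 1 is refused whole. A call with a gripper value outside its range is refused whole. The fingers move at their own pace and stop on an object; "squeeze" is the grip in N (left out, the last holds). Time passes only in rows, so rows that repeat a pose let the fingers close. It gives the time, the measured TCP pose, the force, the opening and the grip force at its end, in the units of the state.
- env.state(): the state, without advancing time (a new reading comes with each control period).
- env.capture(name): name is "scene" or "top"; returns (picture, depth): 400x640x3 uint8, red, green, blue; 400x640 float32, m along the optical axis (not along the pixel's ray), 0 where there is no reading.
- env.camera_info(name): a dict with "fx", "fy", "cx", "cy" (pixels), "world_from_camera" (4x4, takes a point from camera to world coordinates). Camera axes: x right, y up, looking along -z (the intrinsics and any distortion apply to the point x, -y, -z); pixel columns grow to the right and rows downward; lengths in m; the calibration is good to about 2 mm. A picture is of the moment at which its call begins. camera_info takes no time and is no camera call.
- env.close_job(): hands the job in; it is judged then, once.
The state is a dict: "time_s": time; "q": joint angles; "dq": joint speeds; "tau": joint torques, N m; "tool_pos": TCP position; "tcp_rot": TCP orientation; "wrist_force": force on the tool from outside, world axes, zero at the start; "torque": the same for the moment, N m; "grip_width": finger opening in m; "gripper_force": force on a finger pad.
Only numpy, scipy, OpenCV 4.12 (cv2) and the standard library are available. Lean on these libraries where they do the work, as an engineer would, in place of code of your own. Each camera call takes 0.05 s, during which the arm holds its last target. There are 200 camera calls.

## Working session

There is one attempt and no reset: what is moved stays moved. The work goes in short steps, Python scripts to look and compute and a tool call to move; the robot and the scene stay as the last step left them, time stands still between calls to the robot, and variables do not carry over. Pictures are saved under pics/ and viewed, at most 10 in all, crops included, and the job is handed in when it is done.

Besides the shell and the picture viewer there is one more tool, called after "Request:" as name(argument=value, ...) on one line, values as JSON. step_arm: Moves the arm, as the interface text tells. Its arguments: {"type":"object","properties":{"steps":{"type":"array","items":{"type":"number","minimum":-1,"maximum":1}},"squeeze":{"type":"number"}},"required":["steps"]}

```bash
mkdir -p pics
cat > h.py <<'E'
import numpy as np, cv2
from workcell import env
def snap(name,f):
    p,d=env.capture(name); cv2.imwrite(f'pics/{f}.png',p[:,:,::-1]); np.save(f'pics/{f}.npy',d); return p,d
def pt(name,d,u,v,r=1):
    c=env.camera_info(name); w=d[v-r:v+r+1,u-r:u+r+1]; z=np.median(w[w>0])
    P=np.array([(u-c['cx'])/c['fx']*z,-(v-c['cy'])/c['fy']*z,-z,1]); return (c['world_from_camera']@P)[:3]
def cloud(name,d):
    c=env.camera_info(name); v,u=np.mgrid[:400,:640]
    P=np.stack([(u-c['cx'])/c['fx']*d,-(v-c['cy'])/c['fy']*d,-d,np.ones_like(d)],-1); return (P@c['world_from_camera'].T)[...,:3]
E
python3 - <<'E'
from h import *
snap('scene','s0');snap('top','t0')
print(env.camera_info('top'),env.state(),env.grasp_offset)
E
```

```text
{'fx': 433.2017701914429, 'fy': 433.2017701914429, 'cx': 323.938339745187, 'cy': 197.5579888012216, 'world_from_camera': array([[-0.02157367,  0.99568465, -0.09025885,  0.4696471 ],
       [-0.99976598, -0.02134095,  0.0035428 , -0.22366731],
       [ 0.0016013 ,  0.09031416,  0.99591204,  1.01016738],
       [ 0.        ,  0.        ,  0.        ,  1.        ]])} {'time_s': 0.1, 'q': array([-7.34300604e+01,  2.81588241e+01,  8.93467606e+01, -1.08938470e-03,
        6.25500607e+01, -6.04985321e+00]), 'dq': array([ 0.02400483, -0.05093252, -0.11133949,  0.00612748, -0.00165472,
       -0.05020937]), 'tau': array([ 1.63467095e-03, -6.19452024e+01, -2.62022209e+01, -1.11303291e-04,
        2.95383856e-03, -1.31149866e-05]), 'tool_pos': array([ 0.24034814, -0.57671698,  0.23080569]), 'tcp_rot': array([[ 9.23074046e-01,  3.84622179e-01, -2.93142865e-04],
       [ 3.84622281e-01, -9.23073585e-01,  9.26051903e-04],
       [ 8.55876650e-05, -9.67563754e-04, -9.99999528e-01]]), 'wrist_force': array([ 0.05192661,  0.32014876, -0.02241057]), 'torque': array([-0.02273988, -0.04920464,  0.01643401]), 'gripper_force': 0.0, 'grip_width': 0.08580239388361832} -0.0187
```

View pics/t0.png

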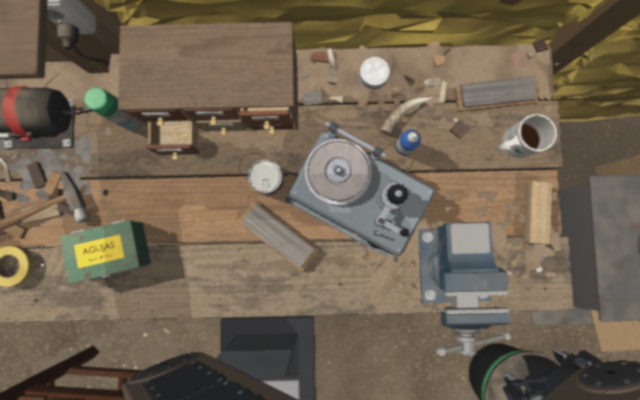

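View pics/s0.png

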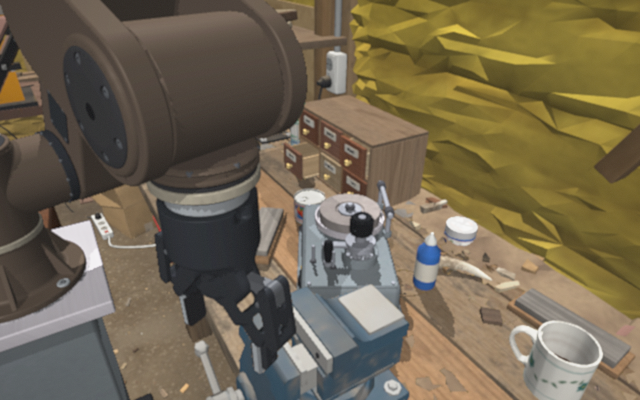

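The machine is at about (360,188) in the top view. The wheel is at (340,170), the knob at (397,194), and the lever is in front of the knob. I'll enlarge that area and measure.

Run:
```python
from h import *
import cv2
p=cv2.imread('pics/t0.png');d=np.load('pics/t0.npy')
cv2.imwrite('pics/t0c.png',cv2.resize(p[110:265,280:440],None,fx=3.75,fy=3.75,interpolation=cv2.INTER_CUBIC)[:600])
C=cloud('top',d); roi=np.zeros((400,640),bool); roi[110:265,280:440]=1
def sel(a,b,extra=None):
    m=roi&(C[...,2]>a)&(C[...,2]<b)
    n,l,s,c=cv2.connectedComponentsWithStats(m.astype(np.uint8))
    for i in range(1,n):
        if s[i,4]>8:
            q=C[l==i]; (cx,cy),r=cv2.minEnclosingCircle(q[:,:2].astype(np.float32)); print(a,c[i].round(1),s[i,4],q.mean(0).round(4),'circ',round(cx,4),round(cy,4),round(r,4), 'rect',cv2.minAreaRect(q[:,:2].astype(np.float32)))
sel(.163,.18); sel(.145,.16);sel(.104,.114);sel(.074,.086);sel(.1,.12)
```

```text
0.163 [283.4 112.7] 50 [ 0.7149 -0.1504  0.1747] circ 0.7154 -0.1502 0.0086 rect ((0.7157367467880249, -0.15019437670707703), (0.014946500770747662, 0.008737418800592422), 86.5759048461914)
0.163 [397.2 193.2] 321 [ 0.5514 -0.3699  0.1688] circ 0.5517 -0.3708 0.021 rect ((0.5517125725746155, -0.37105873227119446), (0.04016772657632828, 0.03909964859485626), 77.29325103759766)
0.145 [283.9 117.4] 19 [ 0.7122 -0.1492  0.151 ] circ 0.7123 -0.1493 0.0083 rect ((0.7121716737747192, -0.14927679300308228), (0.0014274251880124211, 0.016455359756946564), 2.42769455909729)
0.145 [390.  200.1] 20 [ 0.5395 -0.358   0.1523] circ 0.5415 -0.3595 0.014 rect ((0.5397443771362305, -0.35767754912376404), (0.027828143909573555, 0.0050294408574700356), 42.789512634277344)
0.145 [404.1 232.2] 56 [ 0.4753 -0.3835  0.1519] circ 0.4757 -0.384 0.0082 rect ((0.4750261604785919, -0.38403183221817017), (0.014897365123033524, 0.014371863566339016), 46.948265075683594)
0.104 [293.8 115. ] 12 [ 0.7292 -0.1665  0.1079] circ 0.732 -0.165 0.0075 rect ((0.7303276658058167, -0.1675744205713272), (0.006129674147814512, 0
[... 2357 characters left out ...]
] circ 0.6085 -0.257 0.062 rect ((0.6084508895874023, -0.2575799226760864), (0.12202923744916916, 0.12167515605688095), 88.55863189697266)
0.1 [381.4 198. ] 9 [ 0.547  -0.3457  0.1185] circ 0.547 -0.3458 0.0063 rect ((0.5469800233840942, -0.3457602858543396), (0.012378528714179993, 0.0019384796032682061), 0.6689842343330383)
0.1 [386.  220.2] 286 [ 0.5012 -0.3543  0.1133] circ 0.5034 -0.3653 0.0373 rect ((0.504238486289978, -0.3653096556663513), (0.0605497807264328, 0.04780222848057747), 62.8262939453125)
0.1 [397.7 206.1] 9 [ 0.5295 -0.3785  0.1187] circ 0.5297 -0.3782 0.0073 rect ((0.5293155312538147, -0.37821948528289795), (0.0036379487719386816, 0.014187692664563656), 10.343542098999023)
```

View pics/t0c.png

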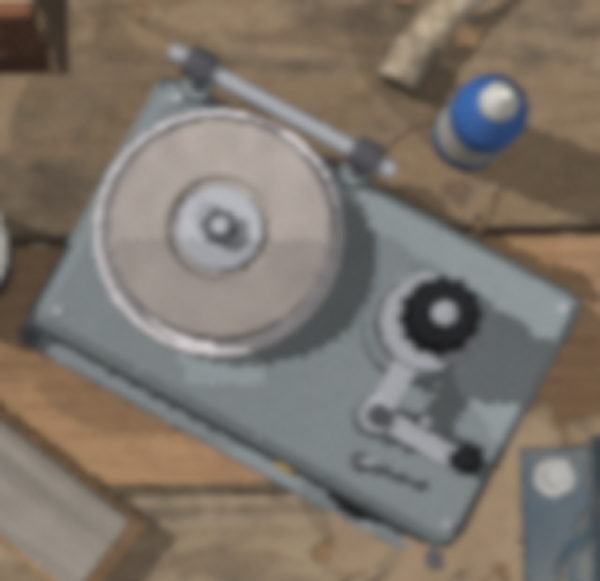

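Measurements agree to about 1 mm:
- **Machine:** origin at about (0.562, -0.313), yaw -30°.
- **Knob:** (0.552, -0.371), top at about z = 0.17.
- **Pivot:** (0.5016, -0.342).
- **Handle:** (0.4755, -0.384), so the lever is at about lock 0.

In the crop the blade points under the collar and the handle is at (465,458). Next I'll check the heights along the path.

Run:
```python
from h import *
d=np.load('pics/t0.npy');C=cloud('top',d)
for x in np.arange(.2,.6,.05):
    r=[]
    for y in np.arange(-.65,-.25,.05):
        m=(abs(C[...,0]-x)<.025)&(abs(C[...,1]-y)<.025)&(d>0); r.append(round(float(C[m][:,2].max()),2) if m.any() else None)
    print(round(x,2),r)
s=env.state();R=s['tcp_rot'];print(np.array([.4755,-.384,.20])-s['tool_pos'],(np.array([.4755,-.384,.25])-s['tool_pos'])/.3)
```

```text
0.2 [None, None, 0.35, 0.35, None, None, None, None]
0.25 [0.34, 0.37, 0.4, 0.48, 0.12, None, None, None]
0.3 [0.35, 0.51, 0.54, 0.53, 0.16, 0.01, 0.01, 0.0]
0.35 [0.01, 0.16, 0.16, 0.16, 0.16, 0.01, 0.02, 0.0]
0.4 [0.04, 0.15, 0.16, 0.16, 0.15, 0.02, 0.02, 0.01]
0.45 [0.02, 0.01, 0.14, 0.14, 0.13, 0.16, 0.11, 0.08]
0.5 [0.02, 0.01, 0.13, 0.13, 0.13, 0.16, 0.12, 0.08]
0.55 [0.01, 0.01, 0.0, 0.01, 0.09, 0.17, 0.17, 0.11]
[ 0.23515186  0.19271698 -0.03080569] [0.78383955 0.64238992 0.06398103]
```

Request:
step_arm(steps=[0, 0, 0.208, 0.784, 0.642, 0.06, 0.15, 0, 0, 0.208, 0.784, 0.642, 0.06, 0.15, 0, 0, 0.208, 0.784, 0.642, 0.06, 0.15, 0, 0, 0.208, 0.784, 0.642, 0.06, 0.15, 0, 0, 0.208, 0.784, 0.642, 0.06, 0.15, 0, 0, 0.208, 0.784, 0.642, 0.06, 0.15, 0, 0, 0.208, 0.784, 0.642, 0.06, 0.15, 0, 0, 0.208, 0.784, 0.642, 0.06, 0.15, 0, 0, 0.208, 0.784, 0.642, 0.06, 0.15, 0, 0, 0.208, 0.784, 0.642, 0.06, 0.15], squeeze=30)

```text
time_s: 0.93
tool_pos: [0.4757, -0.3841, 0.249]
tcp_rot: [[0.498, 0.867, -0.001], [0.867, -0.498, 0.0], [-0.0, -0.001, -1.0]]
wrist_force: [-0.3, -0.8, -0.4]
grip_width: 0.0363
gripper_force: 0.0
```

Request:
step_arm(steps=[0, 0, 0, 0, 0, -0.1, 0.15, 0, 0, 0, 0, 0, -0.2, 0.15, 0, 0, 0, 0, 0, -0.28, 0.15, 0, 0, 0, 0, 0, -0.34, 0.15, 0, 0, 0, 0, 0, -0.38, 0.15, 0, 0, 0, 0, 0, -0.42, 0.15, 0, 0, 0, 0, 0, -0.42, 0.15])

```text
time_s: 1.52
tool_pos: [0.4739, -0.3848, 0.121]
tcp_rot: [[0.501, 0.866, -0.003], [0.866, -0.501, 0.002], [0.001, -0.003, -1.0]]
wrist_force: [0.3, 0.2, -0.4]
grip_width: 0.0362
gripper_force: 0.0
```

Run:
```python
from h import *
p,d=snap('top','t1');s=env.state();print(s['tool_pos'],s['wrist_force'])
p2,d2=snap('scene','s1')
a=cv2.resize(p[140:260,320:470,::-1],(600,480),interpolation=2);cv2.imwrite('pics/t1c.png',a)
# planned arc about pivot (commanded tool pos start), in move units, steps of lock
piv=np.array([.5016,-.3419]);r=.0495
def H(l): a=np.deg2rad(-121.8)-l; return piv+r*np.array([np.cos(a),np.sin(a)])
for l in np.linspace(0,.9,10): print(round(l,2),((H(l)-H(0))/.3).round(3),round(-l/np.pi,3))
```

```text
[ 0.47448441 -0.38500166  0.12239818] [ 0.16070376  0.54215804 -0.22355474]
0.0 [0. 0.] -0.0
0.1 [-0.014  0.009] -0.032
0.2 [-0.026  0.02 ] -0.064
0.3 [-0.038  0.032] -0.095
0.4 [-0.048  0.045] -0.127
0.5 [-0.057  0.059] -0.159
0.6 [-0.064  0.074] -0.191
0.7 [-0.07   0.089] -0.223
0.8 [-0.074  0.105] -0.255
0.9 [-0.077  0.121] -0.286
```

View pics/s1.png

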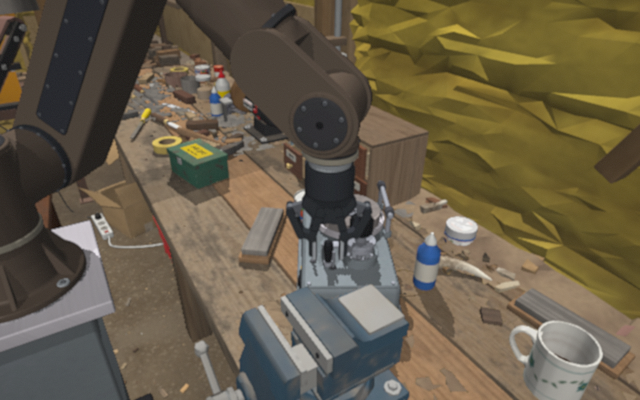

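The scene view at (335,235) shows the fingers straddling the lever handle. I'll narrow the gap and swing the lever along its arc.

Request:
step_arm(steps=[0, 0, 0, 0.003, 0.003, 0, 0.5, 0, 0, 0, 0.003, 0.003, 0, 0.5, 0, 0, 0, 0.003, 0.003, 0, 0.5, 0, 0, -0.032, -0.011, 0.012, 0, 0.5, 0, 0, -0.064, -0.023, 0.023, 0, 0.5, 0, 0, -0.095, -0.035, 0.035, 0, 0.5, 0, 0, -0.127, -0.045, 0.048, 0, 0.5, 0, 0, -0.159, -0.054, 0.062, 0, 0.5, 0, 0, -0.191, -0.061, 0.077, 0, 0.5, 0, 0, -0.191, -0.061, 0.077, 0, 0.5])

```text
time_s: 2.45
tool_pos: [0.4572, -0.3609, 0.1239]
tcp_rot: [[0.903, 0.43, 0.0], [0.43, -0.903, -0.001], [0.0, 0.001, -1.0]]
wrist_force: [-0.6, -0.3, 0.4]
grip_width: 0.0213
gripper_force: 0.0
```

Request:
step_arm(steps=[0, 0, -0.032, -0.006, 0.015, 0, 0.5, 0, 0, -0.064, -0.01, 0.031, 0, 0.5, 0, 0, -0.095, -0.013, 0.047, 0, 0.5, 0, 0, -0.095, -0.013, 0.047, 0, 0.5])

```text
time_s: 2.78
tool_pos: [0.4536, -0.3468, 0.1238]
tcp_rot: [[0.989, 0.149, 0.001], [0.149, -0.989, -0.001], [0.0, 0.001, -1.0]]
wrist_force: [-0.5, 0.3, -0.3]
grip_width: 0.0214
gripper_force: 0.0
```

Request:
step_arm(steps=[0, 0, 0, 0, 0, 0, 0.15, 0, 0, 0, 0, 0, 0, 0.15, 0, 0, 0, 0, 0, 0.12, 0.0, 0, 0, 0, 0, 0, 0.2, -0.4, 0, 0, 0, 0, 0, 0.3, -0.4, 0, 0, 0, 0, 0, 0.3, -0.4])

```text
time_s: 3.28
tool_pos: [0.4548, -0.3485, 0.2185]
tcp_rot: [[0.988, 0.153, 0.006], [0.153, -0.988, -0.005], [0.005, 0.006, -1.0]]
wrist_force: [-0.3, -0.0, -0.2]
grip_width: 0.0597
gripper_force: 0.0
```

Run:
```python
from h import *
p,d=snap('top','t2');s=env.state();print(s['tool_pos'],s['tcp_rot'],s['wrist_force'],s['q'])
p2,d2=snap('scene','s2')
cv2.imwrite('pics/s2c.png',cv2.resize(p2[150:310,260:440,::-1],(675,600),interpolation=2))
C=cloud('scene',d2);m=(C[...,2]>.143)&(C[...,2]<.158)&(abs(C[...,0]-.455)<.03)&(abs(C[...,1]+.36)<.04)
print(C[m].mean(0) if m.any() else None,m.sum())
```

```text
[ 0.45422467 -0.34802428  0.21599818] [[ 0.98833597  0.15224402  0.00371016]
 [ 0.15225734 -0.98833427 -0.00361607]
 [ 0.00311636  0.00413879 -0.99998658]] [ 0.06661779 -0.21557889 -0.82492629] [-4.40717944e+01  2.46657016e+01  9.81154543e+01 -1.18920908e-03
  5.69220034e+01  3.71714135e+01]
[ 0.44984307 -0.35398957  0.14938564] 78
```

View pics/s2c.png

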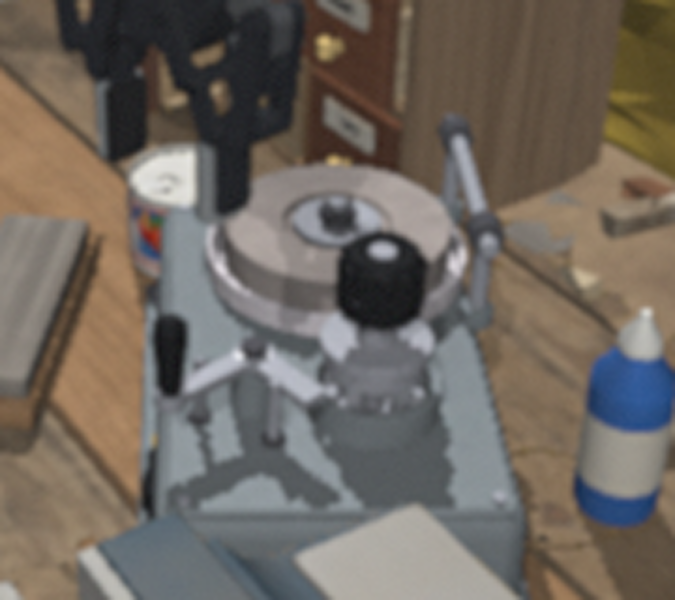

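The lever is swung to about 0.8 rad: the handle is at (172,355) and the blade at (300,380), clear of the collar. Next I'll grip the knob.

Request:
step_arm(steps=[0, 0, 0, 0.12, -0.03, 0.03, -0.5, 0, 0, 0, 0.24, -0.056, 0.03, -0.5, 0, 0, 0, 0.325, -0.076, 0.03, -0.5, 0, 0, 0, 0.325, -0.076, 0.03, -0.5, 0, 0, 0, 0.325, -0.076, 0.03, -0.5, 0, 0, 0, 0.325, -0.076, 0.03, -0.5])

```text
time_s: 3.88
tool_pos: [0.5502, -0.3696, 0.2208]
tcp_rot: [[0.989, 0.15, -0.002], [0.15, -0.989, 0.002], [-0.002, -0.002, -1.0]]
wrist_force: [-0.5, 0.5, -0.2]
grip_width: 0.0641
gripper_force: 0.0
```

Run:
```python
from h import *
s=env.state();print((np.array([.5518,-.3709,.137])-s['tool_pos'])/.3,s['tool_pos'],s['wrist_force'])
```

```text
[ 0.00536804 -0.0044706  -0.27930419] [ 0.55018959 -0.36955882  0.22079126] [-0.45920447  0.53592226 -0.21410413]
```

Request:
step_arm(steps=[0, 0, 0, 0.005, -0.004, -0.08, -0.5, 0, 0, 0, 0.005, -0.004, -0.16, -0.5, 0, 0, 0, 0.005, -0.004, -0.22, -0.5, 0, 0, 0, 0.005, -0.004, -0.27, -0.5, 0, 0, 0, 0.005, -0.004, -0.27, -0.5, 0, 0, 0, 0.005, -0.004, -0.27, -0.5])

```text
time_s: 4.38
tool_pos: [0.5515, -0.3711, 0.1411]
tcp_rot: [[0.989, 0.149, -0.001], [0.149, -0.989, 0.001], [-0.001, -0.001, -1.0]]
wrist_force: [-0.3, -0.7, 0.1]
grip_width: 0.064
gripper_force: 0.0
```

Request:
step_arm(steps=[0, 0, 0, 0, 0, 0, 0.15, 0, 0, 0, 0, 0, 0, 0.15, 0, 0, 0, 0, 0, 0, 0.15, 0, 0, 0, 0, 0, 0, 0.15, 0, 0, 0, 0, 0, 0, 0.15, 0, 0, 0, 0, 0, 0, 0.15])

```text
time_s: 4.88
tool_pos: [0.5525, -0.3713, 0.1418]
tcp_rot: [[0.989, 0.149, 0.001], [0.149, -0.989, -0.001], [0.0, 0.001, -1.0]]
wrist_force: [0.1, -0.7, 2.2]
grip_width: 0.0413
gripper_force: 31.9
```

Request:
step_arm(steps=[0, 0, 0, 0, 0, -0.0033, 0.15, 0, 0, 0, 0, 0, -0.0067, 0.15, 0, 0, 0, 0, 0, -0.01, 0.15, 0, 0, 0, 0, 0, -0.0133, 0.15, 0, 0, 0, 0, 0, -0.0167, 0.15, 0, 0, 0, 0, 0, -0.02, 0.15, 0, 0, 0, 0, 0, -0.02, 0.15, 0, 0, 0, 0, 0, -0.02, 0.15])

```text
time_s: 5.55
tool_pos: [0.5525, -0.3712, 0.1351]
tcp_rot: [[0.989, 0.149, 0.0], [0.149, -0.989, -0.0], [-0.0, 0.0, -1.0]]
wrist_force: [1.0, -2.9, -1.7]
grip_width: 0.0407
gripper_force: 31.7
```

Request:
step_arm(steps=[0, 0, 0, 0, 0, -0.0017, 0.15, 0, 0, 0, 0, 0, -0.0017, 0.15])

```text
time_s: 5.72
tool_pos: [0.5525, -0.3712, 0.1348]
tcp_rot: [[0.989, 0.149, 0.0], [0.149, -0.989, -0.0], [0.0, 0.0, -1.0]]
wrist_force: [-0.3, -2.4, 0.2]
grip_width: 0.0412
gripper_force: 31.9
```

```bash
cat > st.py <<'E'
from h import *
s=env.state();R=s['tcp_rot'];print(s['time_s'],s['tool_pos'].round(4),s['wrist_force'].round(2),s['torque'].round(3),round(float(np.degrees(np.arctan2(R[1,1],R[0,1]))),1),s['q'][5].round(1),s['grip_width'])
E
python3 st.py
```

```text
5.7167 [ 0.5525 -0.3712  0.1348] [-0.32 -2.36  0.15] [-0.561 -0.111  0.028] -81.4 41.8 0.041237744003418085
```

Request:
step_arm(steps=[0, 0, 0, 0, 0, -0.0017, 0.15, 0, 0, 0, 0, 0, -0.0017, 0.15])

```text
time_s: 5.88
tool_pos: [0.5525, -0.3712, 0.1346]
tcp_rot: [[0.989, 0.149, 0.0], [0.149, -0.989, -0.0], [0.0, 0.0, -1.0]]
wrist_force: [-0.2, -2.3, 4.0]
grip_width: 0.0413
gripper_force: 32.2
```

Request:
step_arm(steps=[0, 0, 0, 0, 0, -0.0017, 0.15, 0, 0, 0, 0, 0, -0.0017, 0.15])

```text
time_s: 6.05
tool_pos: [0.5525, -0.3713, 0.1344]
tcp_rot: [[0.989, 0.149, 0.001], [0.149, -0.989, -0.001], [0.0, 0.001, -1.0]]
wrist_force: [0.1, -2.3, 6.5]
grip_width: 0.0407
gripper_force: 32.5
```

Teeth are in contact at about 7.3 mm, pressing 4–6 N. I'll rock at this light press.

Request:
step_arm(steps=[0, 0, 0.022, 0, 0, 0, 0.15, 0, 0, 0.044, 0, 0, 0, 0.15, 0, 0, 0.044, 0, 0, 0, 0.15])

```text
time_s: 6.3
tool_pos: [0.5525, -0.3712, 0.1344]
tcp_rot: [[0.958, 0.288, 0.0], [0.288, -0.958, -0.0], [0.0, 0.001, -1.0]]
wrist_force: [-1.0, -1.1, 6.7]
grip_width: 0.0413
gripper_force: 32.4
```

Request:
step_arm(steps=[0, 0, 0.022, 0, 0, 0, 0.15, 0, 0, 0.044, 0, 0, 0, 0.15, 0, 0, 0.044, 0, 0, 0, 0.15])

```text
time_s: 6.55
tool_pos: [0.5525, -0.3711, 0.1344]
tcp_rot: [[0.909, 0.417, 0.0], [0.417, -0.909, -0.0], [0.0, 0.0, -1.0]]
wrist_force: [-0.8, 0.1, 6.7]
grip_width: 0.0413
gripper_force: 32.4
```

```bash
python3 st.py
```

```text
6.55 [ 0.5525 -0.3711  0.1344] [-0.75  0.1   6.74] [-0.117  0.161  0.148] -65.3 25.8 0.04132964323790331
```

Request:
step_arm(steps=[0, 0, 0.022, 0, 0, 0, 0.15, 0, 0, 0.044, 0, 0, 0, 0.15, 0, 0, 0.044, 0, 0, 0, 0.15])

```text
time_s: 6.8
tool_pos: [0.5524, -0.371, 0.1344]
tcp_rot: [[0.843, 0.539, 0.0], [0.539, -0.843, -0.0], [0.0, 0.0, -1.0]]
wrist_force: [-1.9, 0.5, 6.8]
grip_width: 0.0411
gripper_force: 32.5
```

Request:
step_arm(steps=[0, 0, 0.022, 0, 0, 0, 0.15, 0, 0, 0.044, 0, 0, 0, 0.15, 0, 0, 0.044, 0, 0, 0, 0.15])

```text
time_s: 7.05
tool_pos: [0.5524, -0.3709, 0.1344]
tcp_rot: [[0.76, 0.649, 0.0], [0.649, -0.76, 0.0], [0.0, 0.0, -1.0]]
wrist_force: [-2.1, 0.2, 7.6]
grip_width: 0.041
gripper_force: 32.5
```

Request:
step_arm(steps=[0, 0, 0.022, 0, 0, 0, 0.15, 0, 0, 0.044, 0, 0, 0, 0.15, 0, 0, 0.044, 0, 0, 0, 0.15])

```text
time_s: 7.3
tool_pos: [0.5523, -0.3708, 0.1344]
tcp_rot: [[0.664, 0.748, 0.0], [0.748, -0.664, 0.0], [0.0, -0.0, -1.0]]
wrist_force: [-2.8, -0.3, 8.2]
grip_width: 0.0411
gripper_force: 32.5
```

Request:
step_arm(steps=[0, 0, 0.022, 0, 0, 0.0006, 0.15, 0, 0, 0.044, 0, 0, 0.0006, 0.15, 0, 0, 0.044, 0, 0, 0.0006, 0.15])

```text
time_s: 7.55
tool_pos: [0.5522, -0.3708, 0.1344]
tcp_rot: [[0.554, 0.832, -0.0], [0.832, -0.554, 0.0], [0.0, -0.0, -1.0]]
wrist_force: [-2.6, 0.8, 6.3]
grip_width: 0.0409
gripper_force: 32.4
```

Request:
step_arm(steps=[0, 0, 0.022, 0, 0, 0, 0.15, 0, 0, 0.044, 0, 0, 0, 0.15, 0, 0, 0.044, 0, 0, 0, 0.15])

```text
time_s: 7.8
tool_pos: [0.5521, -0.3707, 0.1344]
tcp_rot: [[0.434, 0.901, -0.0], [0.901, -0.434, 0.001], [0.0, -0.001, -1.0]]
wrist_force: [-2.3, 0.6, 6.3]
grip_width: 0.0409
gripper_force: 32.4
```

Request:
step_arm(steps=[0, 0, 0.022, 0, 0, 0, 0.15, 0, 0, 0.044, 0, 0, 0, 0.15, 0, 0, 0.044, 0, 0, 0, 0.15])

```text
time_s: 8.05
tool_pos: [0.5521, -0.3707, 0.1344]
tcp_rot: [[0.306, 0.952, -0.001], [0.952, -0.306, 0.001], [0.001, -0.001, -1.0]]
wrist_force: [-3.2, 1.4, 6.8]
grip_width: 0.041
gripper_force: 32.5
```

```bash
python3 st.py
```

```text
8.05 [ 0.5521 -0.3707  0.1344] [-3.16  1.37  6.79] [0.201 0.489 0.083] -17.8 -21.8 0.04096903135215991
```

Request:
step_arm(steps=[0, 0, 0.022, 0, 0, 0.0003, 0.15, 0, 0, 0.044, 0, 0, 0.0003, 0.15, 0, 0, 0.044, 0, 0, 0.0003, 0.15])

```text
time_s: 8.3
tool_pos: [0.552, -0.3706, 0.1344]
tcp_rot: [[0.172, 0.985, -0.001], [0.985, -0.172, 0.001], [0.001, -0.001, -1.0]]
wrist_force: [-3.1, 0.7, 7.3]
grip_width: 0.0413
gripper_force: 32.4
```

Request:
step_arm(steps=[0, 0, 0.022, 0, 0, 0, 0.15, 0, 0, 0.044, 0, 0, 0, 0.15, 0, 0, 0.044, 0, 0, 0, 0.15])

```text
time_s: 8.55
tool_pos: [0.5519, -0.3706, 0.1344]
tcp_rot: [[0.034, 0.999, -0.001], [0.999, -0.034, 0.001], [0.001, -0.001, -1.0]]
wrist_force: [-3.6, 1.7, 6.5]
grip_width: 0.0408
gripper_force: 32.5
```

Request:
step_arm(steps=[0, 0, 0.022, 0, 0, 0, 0.15, 0, 0, 0.044, 0, 0, 0, 0.15, 0, 0, 0.044, 0, 0, 0, 0.15])

```text
time_s: 8.8
tool_pos: [0.5518, -0.3706, 0.1344]
tcp_rot: [[-0.104, 0.995, -0.001], [0.995, 0.104, 0.001], [0.001, -0.001, -1.0]]
wrist_force: [-4.3, 1.5, 7.3]
grip_width: 0.0412
gripper_force: 32.5
```

```bash
python3 st.py
```

```text
8.8 [ 0.5518 -0.3706  0.1344] [-4.33  1.51  7.28] [0.199 0.639 0.16 ] 5.9 -45.5 0.04116344223024487
```

Request:
step_arm(steps=[0, 0, 0.022, 0.001, -0.001, 0.0006, 0.15, 0, 0, 0.04, 0.001, -0.001, 0.0006, 0.15, 0, 0, 0.04, 0.001, -0.001, 0.0006, 0.15])

```text
time_s: 9.05
tool_pos: [0.5517, -0.3706, 0.1344]
tcp_rot: [[-0.227, 0.974, -0.002], [0.974, 0.227, 0.002], [0.002, -0.002, -1.0]]
wrist_force: [-6.0, 3.0, 5.7]
grip_width: 0.0411
gripper_force: 32.5
```

Request:
step_arm(steps=[0, 0, 0.02, 0, 0, 0, 0.15, 0, 0, 0.04, 0, 0, 0, 0.15, 0, 0, 0.04, 0, 0, 0, 0.15])

```text
time_s: 9.3
tool_pos: [0.5516, -0.3706, 0.1339]
tcp_rot: [[-0.347, 0.938, -0.003], [0.938, 0.347, 0.002], [0.003, -0.002, -1.0]]
wrist_force: [-5.0, 0.6, 2.3]
grip_width: 0.0409
gripper_force: 32.0
```

Request:
step_arm(steps=[0, 0, 0.02, 0, 0, 0, 0.15, 0, 0, 0.04, 0, 0, 0, 0.15, 0, 0, 0.04, 0, 0, 0, 0.15])

```text
time_s: 9.55
tool_pos: [0.5515, -0.3707, 0.1337]
tcp_rot: [[-0.462, 0.887, -0.003], [0.887, 0.462, 0.002], [0.003, -0.002, -1.0]]
wrist_force: [-5.3, 1.3, 1.0]
grip_width: 0.041
gripper_force: 32.0
```

```bash
python3 st.py
```

```text
9.55 [ 0.5515 -0.3707  0.1337] [-5.25  1.26  0.97] [0.073 0.814 0.022] 27.5 -67.1 0.04100683182463725
```

It dropped into a gap: z fell and the force went to 1 N. I'll press down gently.

Request:
step_arm(steps=[0, 0, 0, 0, 0, -0.0017, 0.15, 0, 0, 0, 0, 0, -0.0033, 0.15, 0, 0, 0, 0, 0, -0.0033, 0.15])

```text
time_s: 9.8
tool_pos: [0.5515, -0.3706, 0.1326]
tcp_rot: [[-0.459, 0.889, -0.003], [0.889, 0.459, 0.002], [0.003, -0.002, -1.0]]
wrist_force: [-5.6, 0.1, 1.2]
grip_width: 0.0409
gripper_force: 32.0
```

Request:
step_arm(steps=[0, 0, 0, 0, 0, -0.0017, 0.15, 0, 0, 0, 0, 0, -0.0017, 0.15])

```text
time_s: 9.97
tool_pos: [0.5515, -0.3707, 0.1321]
tcp_rot: [[-0.459, 0.889, -0.003], [0.889, 0.459, 0.002], [0.003, -0.002, -1.0]]
wrist_force: [-5.3, 0.1, 0.3]
grip_width: 0.0409
gripper_force: 32.0
```

Request:
step_arm(steps=[0, 0, 0, -0.001, 0, -0.003, 0.15, 0, 0, 0, -0.002, 0, -0.006, 0.15, 0, 0, 0, -0.003, 0, -0.009, 0.15, 0, 0, 0, -0.003, 0, -0.012, 0.15, 0, 0, 0, -0.003, 0, -0.015, 0.15, 0, 0, 0, -0.003, 0, -0.0167, 0.15, 0, 0, 0, -0.003, 0, -0.0167, 0.15])

```text
time_s: 10.55
tool_pos: [0.5514, -0.3708, 0.1273]
tcp_rot: [[-0.459, 0.889, -0.001], [0.889, 0.459, 0.001], [0.002, -0.0, -1.0]]
wrist_force: [-4.2, 4.3, 1.1]
grip_width: 0.0409
gripper_force: 32.0
```

Request:
step_arm(steps=[0, 0, 0, 0, 0, -0.0017, 0.15, 0, 0, 0, 0, 0, -0.0017, 0.15])

```text
time_s: 10.72
tool_pos: [0.5515, -0.3708, 0.1269]
tcp_rot: [[-0.459, 0.889, -0.001], [0.889, 0.459, 0.001], [0.002, -0.0, -1.0]]
wrist_force: [-3.2, 3.7, 1.2]
grip_width: 0.041
gripper_force: 32.1
```

Request:
step_arm(steps=[0, 0, 0, 0, 0, -0.0017, 0.15, 0, 0, 0, 0, 0, -0.0017, 0.15])

```text
time_s: 10.88
tool_pos: [0.5515, -0.3708, 0.1268]
tcp_rot: [[-0.459, 0.889, -0.001], [0.889, 0.459, 0.001], [0.001, -0.0, -1.0]]
wrist_force: [-5.3, 4.7, 5.3]
grip_width: 0.0409
gripper_force: 32.5
```

Request:
step_arm(steps=[0, 0, 0, 0, 0, -0.0017, 0.15, 0, 0, 0, 0, 0, -0.0017, 0.15, 0, 0, 0, 0, 0, -0.0017, 0.15])

```text
time_s: 11.13
tool_pos: [0.5515, -0.3709, 0.1268]
tcp_rot: [[-0.459, 0.889, -0.001], [0.889, 0.459, 0.001], [0.001, -0.0, -1.0]]
wrist_force: [-6.7, 5.5, 8.0]
grip_width: 0.0413
gripper_force: 32.8
```

Request:
step_arm(steps=[0, 0, 0, 0, 0, -0.0012, 0.15, 0, 0, 0, 0, 0, -0.0012, 0.15, 0, 0, 0, 0, 0, -0.0012, 0.15])

```text
time_s: 11.38
tool_pos: [0.5515, -0.3709, 0.1267]
tcp_rot: [[-0.459, 0.889, -0.0], [0.889, 0.459, 0.001], [0.001, -0.0, -1.0]]
wrist_force: [-7.2, 6.0, 11.8]
grip_width: 0.041
gripper_force: 33.0
```

Firm stop at z = 0.1267. I'll ease off, release, lift and verify.

Request:
step_arm(steps=[0, 0, 0, 0, 0, 0.003, 0.15, 0, 0, 0, 0, 0, 0.003, -0.5, 0, 0, 0, 0, 0, 0.003, -0.5, 0, 0, 0, 0, 0, 0.003, -0.5, 0, 0, 0, 0, 0, 0.003, -0.5, 0, 0, 0, 0, 0, 0.1, -0.5, 0, 0, 0, 0, 0, 0.2, -0.5, 0, 0, 0, 0, 0, 0.33, -0.5, 0, 0, 0, 0, 0, 0.4, -0.3, 0, 0, 0, 0, 0, 0.4, -0.3])

```text
time_s: 12.22
tool_pos: [0.5532, -0.3724, 0.2513]
tcp_rot: [[-0.459, 0.889, 0.007], [0.889, 0.459, -0.005], [-0.008, 0.003, -1.0]]
wrist_force: [0.5, -0.1, -1.3]
grip_width: 0.0555
gripper_force: 0.0
```

Request:
step_arm(steps=[0, 0, -0.04, -0.1, 0.02, 0, 0, 0, 0, -0.08, -0.2, 0.04, 0, 0, 0, 0, -0.12, -0.3, 0.07, 0, 0.1, 0, 0, -0.16, -0.33, 0.067, 0, 0.1, 0, 0, -0.2, -0.33, 0.067, 0, 0.15, 0, 0, -0.24, -0.33, 0.067, 0, 0.15, 0, 0, -0.28, -0.33, 0.067, 0, 0.15, 0, 0, -0.32, -0.33, 0.067, 0, 0.15, 0, 0, -0.36, -0.33, 0.067, 0, 0.15, 0, 0, -0.4, -0.33, 0.067, 0, 0.15])

```text
time_s: 13.05
tool_pos: [0.4527, -0.3513, 0.2452]
tcp_rot: [[0.703, 0.711, -0.0], [0.711, -0.703, 0.0], [0.0, -0.0, -1.0]]
wrist_force: [-0.2, 0.3, -0.2]
grip_width: 0.0363
gripper_force: 0.0
```

```bash
python3 st.py
python3 - <<'E'
from h import *
p2,d2=snap('scene','s3'); p,d=snap('top','t3')
cv2.imwrite('pics/s3c.png',cv2.resize(p2[150:310,260:440,::-1],(675,600),interpolation=2))
for n,D in (('scene',d2),('scene0',np.load('pics/s2.npy')),('top',d),('top0',np.load('pics/t0.npy'))):
    C=cloud(n.rstrip('0'),D)
    m=(np.hypot(C[...,0]-.5518,C[...,1]+.3709)<.016)&(C[...,2]>.13)&(C[...,2]<.18)
    print(n,m.sum(),np.percentile(C[m][:,2],[50,90]) if m.any() else '')
C=cloud('scene',d2);m=(C[...,2]>.125)&(C[...,2]<.158)&(abs(C[...,0]-.455)<.03)&(abs(C[...,1]+.36)<.04);print(C[m].mean(0),m.sum())
E
```

```text
13.05 [ 0.4527 -0.3513  0.2452] [-0.15  0.27 -0.15] [0.012 0.02  0.039] -44.7 0.3 0.03634808009042701
scene 171 [0.15396919 0.1687113 ]
scene0 147 [0.1690461  0.17003117]
top 190 [0.15441198 0.1693486 ]
top0 210 [0.16977917 0.17172684]
[ 0.44907426 -0.35476624  0.14226574] 150
```

View pics/s3c.png

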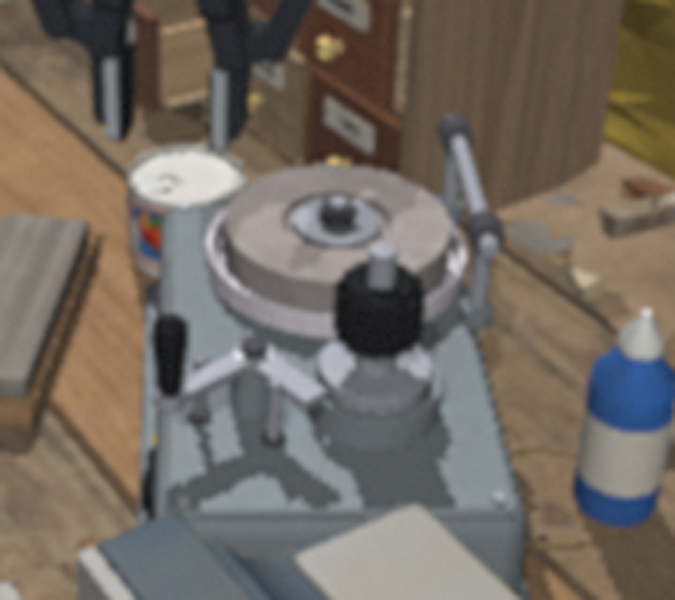

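Run:
```python
from h import *
D=np.mean([env.capture('top')[1] for _ in range(4)],0)
for n,d in (('t0',np.load('pics/t0.npy')),('now',D),('t3',np.load('pics/t3.npy'))):
    C=cloud('top',d);r=np.hypot(C[...,0]-.5518,C[...,1]+.3709)
    m=(r>.009)&(r<.017)&(C[...,2]>.13);z=C[m][:,2];zt=C[(abs(C[...,0]-.6085)<.06)&(np.hypot(C[...,0]-.6085,C[...,1]+.257)>.03)&(np.hypot(C[...,0]-.6085,C[...,1]+.257)<.055)][:,2]
    print(n,m.sum(),np.percentile(z,[10,25,50,75,90]).round(4),np.median(zt).round(4))
```

```text
t0 165 [0.1682 0.1692 0.1698 0.1708 0.1716] 0.108
now 141 [0.1531 0.1536 0.1542 0.1546 0.1551] 0.108
t3 141 [0.1521 0.1532 0.1541 0.1554 0.156 ] 0.108
```

The knob is home: its top fell about 15.6 mm to a stiff stop, and in the view it sits low on the spindle with the collar below the blade. I'll put the fingers back over the lever handle.

Request:
step_arm(steps=[0, 0, -0.04, 0, 0.007, 0, 0.15, 0, 0, -0.08, 0, 0.007, 0, 0.15, 0, 0, -0.12, 0, 0.007, 0, 0.15, 0, 0, -0.16, 0, 0.007, 0, 0.15, 0, 0, -0.2, 0, 0.007, 0, 0.15, 0, 0, -0.2, 0, 0.007, -0.1, 0.15, 0, 0, -0.2, 0, 0.007, -0.2, 0.15, 0, 0, -0.2, 0, 0.007, -0.25, 0.15, 0, 0, -0.2, 0, 0.007, -0.25, 0.15])

```text
time_s: 14.1
tool_pos: [0.4518, -0.3483, 0.1677]
tcp_rot: [[0.985, 0.17, -0.004], [0.17, -0.985, 0.004], [-0.003, -0.004, -1.0]]
wrist_force: [0.8, -0.1, -0.2]
grip_width: 0.0363
gripper_force: 0.0
```

Request:
step_arm(steps=[0, 0, 0, 0, 0, -0.05, 0.15, 0, 0, 0, 0, 0, -0.1, 0.15, 0, 0, 0, 0, 0, -0.13, 0.15, 0, 0, 0, 0, 0, -0.157, 0.15, 0, 0, 0, 0, 0, -0.157, 0.15, 0, 0, 0, 0, 0, -0.157, 0.4, 0, 0, 0, 0, 0, -0.157, 0.4])

```text
time_s: 14.68
tool_pos: [0.4531, -0.3495, 0.1245]
tcp_rot: [[0.986, 0.168, 0.001], [0.168, -0.986, -0.001], [0.001, 0.001, -1.0]]
wrist_force: [-0.1, 0.0, -0.1]
grip_width: 0.0256
gripper_force: 0.0
```

```bash
python3 st.py
python3 - <<'E'
import numpy as np
piv=np.array([.5016,-.3419]);r=.0497
def H(l): a=np.deg2rad(-120)-l; return piv+r*np.array([np.cos(a),np.sin(a)])
for l in np.arange(.87,-.08,-.1): print(round(l,2),((H(l)-H(.87))/.3).round(3),round((.87-l)/np.pi,3))
E
```

```text
14.6833 [ 0.4531 -0.3495  0.1245] [-0.13  0.02 -0.12] [-0.007 -0.024  0.021] -80.3 36.1 0.025611402631129845
0.87 [0. 0.] 0.0
0.77 [ 0.004 -0.016] 0.032
0.67 [ 0.009 -0.032] 0.064
0.57 [ 0.016 -0.047] 0.095
0.47 [ 0.024 -0.061] 0.127
0.37 [ 0.034 -0.075] 0.159
0.27 [ 0.045 -0.087] 0.191
0.17 [ 0.057 -0.098] 0.223
0.07 [ 0.07  -0.108] 0.255
-0.03 [ 0.085 -0.117] 0.286
```

Swing back in two calls, watching the force for blade against collar.

Request:
step_arm(steps=[0, 0, 0.032, 0.004, -0.016, 0, 0.5, 0, 0, 0.064, 0.009, -0.032, 0, 0.5, 0, 0, 0.095, 0.016, -0.047, 0, 0.5, 0, 0, 0.127, 0.024, -0.061, 0, 0.5])

```text
time_s: 15.02
tool_pos: [0.4599, -0.3677, 0.1245]
tcp_rot: [[0.84, 0.542, -0.0], [0.542, -0.84, -0.0], [-0.0, 0.0, -1.0]]
wrist_force: [-1.9, 1.6, 0.6]
grip_width: 0.0212
gripper_force: 1.0
```

Request:
step_arm(steps=[0, 0, 0.032, 0.01, -0.014, 0, 0.5, 0, 0, 0.064, 0.021, -0.026, 0, 0.5, 0, 0, 0.096, 0.033, -0.037, 0, 0.5])

```text
time_s: 15.27
tool_pos: [0.4698, -0.3789, 0.1245]
tcp_rot: [[0.641, 0.767, -0.0], [0.767, -0.641, -0.0], [-0.0, 0.0, -1.0]]
wrist_force: [-2.3, -0.4, 0.9]
grip_width: 0.0215
gripper_force: 1.0
```

Request:
step_arm(steps=[0, 0, 0.016, 0.006, -0.005, 0, 0.5, 0, 0, 0.032, 0.013, -0.01, 0, 0.5, 0, 0, 0.032, 0.013, -0.01, 0, 0.5])

```text
time_s: 15.52
tool_pos: [0.4741, -0.382, 0.1245]
tcp_rot: [[0.563, 0.826, 0.001], [0.826, -0.563, -0.001], [-0.0, 0.001, -1.0]]
wrist_force: [-0.0, 0.3, 0.6]
grip_width: 0.0211
gripper_force: 0.0
```

Request:
step_arm(steps=[0, 0, 0.015, 0.006, -0.004, 0, 0.5, 0, 0, 0.03, 0.012, -0.007, 0, 0.5, 0, 0, 0.03, 0.012, -0.007, 0, 0.5])

```text
time_s: 15.77
tool_pos: [0.4776, -0.3839, 0.1243]
tcp_rot: [[0.485, 0.875, 0.001], [0.875, -0.485, -0.001], [-0.0, 0.001, -1.0]]
wrist_force: [0.7, -0.1, -0.8]
grip_width: 0.0214
gripper_force: 0.0
```

Request:
step_arm(steps=[0, 0, 0, 0.004, -0.002, 0, 0.5, 0, 0, 0, 0.004, -0.002, 0, 0.5])

```text
time_s: 15.93
tool_pos: [0.4787, -0.3844, 0.1241]
tcp_rot: [[0.487, 0.873, 0.0], [0.873, -0.487, -0.0], [-0.0, 0.0, -1.0]]
wrist_force: [-0.3, -0.1, 0.4]
grip_width: 0.0212
gripper_force: 0.3
```

Request:
step_arm(steps=[0, 0, 0, 0.003, -0.002, 0, 0.5, 0, 0, 0, 0.003, -0.002, 0, 0.5])

```text
time_s: 16.1
tool_pos: [0.4796, -0.385, 0.1239]
tcp_rot: [[0.486, 0.874, 0.0], [0.874, -0.486, -0.0], [-0.0, 0.0, -1.0]]
wrist_force: [-1.3, 0.2, 1.0]
grip_width: 0.0215
gripper_force: 0.4
```

Request:
step_arm(steps=[0, 0, 0, 0.003, -0.002, 0, 0.5, 0, 0, 0, 0.003, -0.002, 0, 0.5])

```text
time_s: 16.27
tool_pos: [0.48, -0.3852, 0.1237]
tcp_rot: [[0.485, 0.874, -0.001], [0.874, -0.485, 0.001], [0.0, -0.002, -1.0]]
wrist_force: [-4.2, 1.1, 3.6]
grip_width: 0.0212
gripper_force: 2.4
```

Request:
step_arm(steps=[0, 0, 0, 0.002, -0.001, 0, 0.5, 0, 0, 0, 0.002, -0.001, 0, 0.5])

```text
time_s: 16.43
tool_pos: [0.4801, -0.3853, 0.1237]
tcp_rot: [[0.485, 0.874, -0.002], [0.874, -0.485, 0.002], [0.0, -0.003, -1.0]]
wrist_force: [-8.3, 2.4, 5.3]
grip_width: 0.0215
gripper_force: 4.0
```

The force is rising with no motion, so the lever is at its stop. I'll back off, open, lift and look.

Request:
step_arm(steps=[0, 0, 0, -0.007, 0.004, 0, 0.5, 0, 0, 0, -0.007, 0.004, 0, 0.15, 0, 0, 0, -0.007, 0.004, 0, 0.15, 0, 0, 0, -0.007, 0.004, 0, 0.15, 0, 0, 0, -0.007, 0.004, 0.1, 0.15, 0, 0, 0, -0.007, 0.004, 0.2, 0.15, 0, 0, 0, -0.007, 0.004, 0.3, 0.15, 0, 0, 0, -0.007, 0.004, 0.4, 0.15, 0, 0, 0, -0.007, 0.004, 0.5, 0.15, 0, 0, 0, -0.007, 0.004, 0.5, 0.15])

```text
time_s: 17.27
tool_pos: [0.4803, -0.3858, 0.2798]
tcp_rot: [[0.485, 0.874, 0.007], [0.874, -0.485, -0.006], [-0.002, 0.009, -1.0]]
wrist_force: [0.7, -1.3, -0.1]
grip_width: 0.0366
gripper_force: 0.0
```

Request:
step_arm(steps=[0, 0, 0, -0.1, -0.1, 0, 0.15, 0, 0, 0, -0.2, -0.2, 0, 0.15, 0, 0, 0, -0.3, -0.3, 0, 0.15, 0, 0, 0, -0.4, -0.4, 0, 0.15, 0, 0, 0, -0.5, -0.5, 0, 0.15, 0, 0, 0, -0.5, -0.5, 0, 0.15, 0, 0, 0, -0.5, -0.5, 0, 0.15])

```text
time_s: 17.85
tool_pos: [0.3271, -0.5362, 0.273]
tcp_rot: [[0.488, 0.873, -0.0], [0.873, -0.488, 0.0], [0.0, -0.0, -1.0]]
wrist_force: [0.8, 0.1, 0.1]
grip_width: 0.0364
gripper_force: 0.0
```

```bash
python3 st.py
python3 - <<'E'
from h import *
p,d=snap('top','t4');p2,d2=snap('scene','s4')
cv2.imwrite('pics/t4c.png',cv2.resize(p[110:265,280:440,::-1],(600,581),interpolation=2))
for n,f in(('top',d),('top',np.load('pics/t0.npy'))):
    C=cloud(n,f);m=(C[...,2]>.145)&(C[...,2]<.16)&(np.hypot(C[...,0]-.4755,C[...,1]+.384)<.025)
    q=C[m];(x,y),r=cv2.minEnclosingCircle(q[:,:2].astype(np.float32));print(m.sum(),q.mean(0),x,y,r)
C=cloud('top',d);r=np.hypot(C[...,0]-.5518,C[...,1]+.3709);m=(r>.009)&(r<.017)&(C[...,2]>.13);print(np.median(C[m][:,2]))
E
```

```text
17.85 [ 0.3271 -0.5362  0.273 ] [0.83 0.07 0.08] [0.071 0.011 0.049] -29.2 -35.4 0.03641301255196405
54 [ 0.47658908 -0.38402828  0.15235508] 0.4770107865333557 -0.3843327462673187 0.007941585034132004
56 [ 0.47534496 -0.38346567  0.15194111] 0.47565025091171265 -0.3840080499649048 0.008172852918505669
0.15416534781537006
```

View pics/t4c.png

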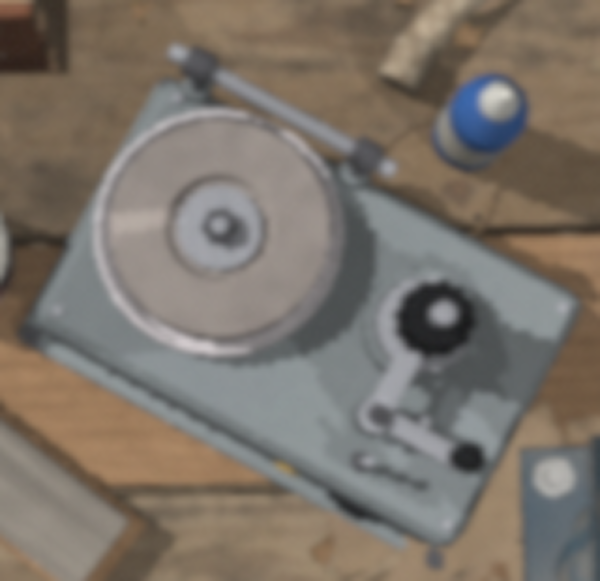

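The picture shows the handle back at (465,458), slightly past where it started. The blade lies over the collar at (400,380) and the knob is down. I'm handing the job in.

```bash
python3 -c "
from workcell import env
print(env.close_job())"
```

```text
the job is handed in; nothing more can be done
None
```

The knob is in gear against a firm stop (top down about 15.6 mm of the nominal 16 by camera), the lock lever is swung back over the collar to its stop, and the job was handed in at about 18 s.

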